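# Load two capped steel sample bottles into a carrier

## Task

Load the two capped steel sample bottles into the two empty, green-floored pockets of the blue carrier, one bottle in each (either way round), so that each stands upright on its pocket floor. Keep the bottles upright all the way; the uncapped steel bottle and the white bottles are not part of the job.

Things in the scene. Friction and masses are not known exactly. Their poses are not given: they have to be found in the camera images.
- steel_a: One of two: capped brushed-steel bottle, upright on the table: body 44 mm wide to 70 mm height, neck 30 mm, flat round cap 38 mm wide from 90 to 110 mm height (its top; grip here from above); 0.14 kg. Origin: centre of the underside, z up. Neighbouring bottles: 85 mm or more off between centres, up to 115 mm tall; one is steel with an open mouth, no cap: not wanted.
- steel_b: The other: capped brushed-steel bottle, upright on the table: body 44 mm wide to 70 mm height, neck 30 mm, flat round cap 38 mm wide from 90 to 110 mm height (its top; grip here from above); 0.14 kg. Origin: centre of the underside, z up. Neighbouring bottles: 85 mm or more off between centres, up to 115 mm tall; one is steel with an open mouth, no cap: not wanted.
- pad_a: One of two: green floor of an empty pocket of the blue carrier (210 x 74 mm, rim 50 mm high, fixed). Three pockets in a row, 62 x 62 mm inside, 68 mm apart between centres, floor 6 mm above the table. Origin: middle of the pocket floor; x along the row, y across, z up. The pocket without green (any of the three) holds a white red-capped bottle, 52 mm wide, top 118 mm above the table.
- pad_b: The other: green floor of an empty pocket of the blue carrier (210 x 74 mm, rim 50 mm high, fixed). Three pockets in a row, 62 x 62 mm inside, 68 mm apart between centres, floor 6 mm above the table. Origin: middle of the pocket floor; x along the row, y across, z up. The pocket without green (any of the three) holds a white red-capped bottle, 52 mm wide, top 118 mm above the table.

How it is judged (in metres and radians):
At the end, for the whole second after the job is handed in: The two capped steel bottles stand in the two green-floored pockets, one in each: centre of the underside within 20 mm of the pocket's middle and within 10 mm of its floor, upright to 0.2 rad, at rest ((((horizontal distance between steel_a and pad_a below 0.02 m and z of steel_a in the frame of pad_a between -0.006 and 0.01 m) and (horizontal distance between steel_b and pad_b below 0.02 m and z of steel_b in the frame of pad_b between -0.006 and 0.01 m)) or ((horizontal distance between steel_a and pad_b below 0.02 m and z of steel_a in the frame of pad_b between -0.006 and 0.01 m) and (horizontal distance between steel_b and pad_a below 0.02 m and z of steel_b in the frame of pad_a between -0.006 and 0.01 m))) and angle between each of steel_a, steel_b's own z axis and vertical below 0.2 rad and linear speed of each of steel_a, steel_b below 0.03 m/s); the robot touches nothing.
It fails at once if a capped steel bottle is tipped over (more than 0.8 rad from upright) (angle between any of steel_a, steel_b's own z axis and vertical above 0.8 rad).
It also fails if it takes over 54 s, if anything falls off the work surface, if the arm or the gripper's body presses on something with over 40 N, if the wrist force passes 120 N, or if a joint passes its speed limit or range.

## Robot

A 6-joint arm with a two-finger parallel gripper is mounted at the origin on the work surface. World frame = base frame: x ahead of the robot, y to its left, z up, the work surface at z = 0. Lengths are in m, angles in degrees, forces in N, time in s.
With the tool pointing down it reaches from about 0.225 to 0.725 m from the base axis. Payload 3.1 kg.
Tool frame: the origin (TCP) lies midway between the tips of the shut fingers; the grasp point (between the pads) lies 19 mm behind it; z points along the fingers, x is the direction in which the jaws open and shut, and the axes are right-handed (so a half turn about z gives the same grasp; the last joint's range is limited). The gripper opens to 85 mm and grips with 20 to 120 N. Pads are 22 mm wide; open, the fingers measure 114 mm over their backs; the gripper's body (76 mm by 85 mm) begins 54 mm behind the grasp point. The pads swing forward as they close: fully open they stand 13 mm farther back than shut.
Start: joints at [64.985, 2.75, 5.684, 92.934, 0, 82.678], TCP at [0.16, 0.5, 0.231] pointing down, gripper open.
Joint ranges: [-166.93, 166.93], [-56.73, 111.36], [-69.38, 81.34], [-121.58, 131.49], [-85.45, 84.26], [-180, 180]. Speed limits (degrees/s): [159.86, 159.86, 180, 180, 180, 180].

## Interface

Orientations are given as a 3x3 rotation matrix whose columns are the frame's x, y, z axes.
In Python, from workcell import monitor, cams, ctrl gives the robot as it stands.
- The arm moves only by the tool send_rows, never from a script. Its argument "deltas" is one flat list of numbers, 6 for each row, row after row: the shift along the tool's x, y, z in mm, then the turn, a rotation vector about the tool's x, y, z in rad. In form: [dx, dy, dz, rx, ry, rz, dx, dy, dz, rx, ry, rz, ...]. A call has 1 to 8 rows; each row is the pose to reach, as a shift and turn from the pose measured when the call began, along the tool's axes at that moment; what a row does not reach only later rows make up. A row lasts 1/8 s, in which the tool goes at most 62.5 mm and 10.7 degrees, less where a joint would pass 70% of its speed; a pose out of reach is approached as far as the arm can. A call with a gripper value outside its range is refused whole. "hand" is the opening, from 0 (shut) to 1 (fully open), set as the call begins (left out, the last holds). The fingers move at their own pace and stop on an object; "squeeze" is the grip in N (left out, the last holds). Time passes only in rows, so rows that repeat a pose let the fingers close. It gives the time, the measured TCP pose, the force and the opening at its end, in the units of the state.
- monitor.state(): the state, without advancing time (a new reading comes with each control period).
- cams.capture(name): name is "scene" or "top" or "wrist"; returns a dict with "img" (400x640x3 uint8, red, green, blue), "fx", "fy", "cx", "cy" (pixels), "rvec" (rotation vector, rad) and "tvec" (3), from world to camera coordinates, as OpenCV has them. Camera axes: x right, y down, z forward; pixel columns grow to the right and rows downward; lengths in m; the calibration is good to about 2 mm. A picture is of the moment at which its call begins. There is no depth.
- ctrl.sign_off(): hands the job in, once; it reports no verdict.
The state is a dict: "time": time; "joint_pos": joint angles; "qvel": joint speeds; "effort": joint torques, N m; "eef_pos": TCP position; "tool_rot": TCP orientation; "ft_force": force on the tool from outside, world axes, zero at the start; "ft_torque": the same for the moment, N m; "gripper_width": finger opening in m.
Only numpy, scipy, OpenCV 4.12 (cv2) and the standard library are available. Lean on these libraries where they do the work, as an engineer would, in place of code of your own. Each camera call takes 0.05 s, during which the arm holds its last target. There are 200 camera calls.

## Working session

There is one attempt and no reset: what is moved stays moved. The work goes in short steps, Python scripts to look and compute and a tool call to move; the robot and the scene stay as the last step left them, time stands still between calls to the robot, and variables do not carry over. Pictures are saved under pics/ and viewed, about 8 in all and at most 12, crops included, and the job is handed in when it is done.

Besides the shell and the picture viewer there is one more tool, called after "Emit:" as a command line: name --argument value ..., lists and objects as JSON in quotes. send_rows: Moves the arm, as the interface text tells. Its arguments: {"type":"object","properties":{"deltas":{"type":"array"},"hand":{"type":"number"},"squeeze":{"type":"number"}},"required":["deltas"]}

```bash
mkdir -p pics
cat > h.py <<'E'
import cv2,numpy as np
from workcell import monitor,cams,ctrl
def cap(n,f):
    c=cams.capture(n); cv2.imwrite(f'pics/{f}.png',c['img'][:,:,::-1]); np.save(f'pics/{f}.npy',{k:v for k,v in c.items()},allow_pickle=True); return c
def ld(f): return np.load(f'pics/{f}.npy',allow_pickle=True).item()
def ray(c,u,v,z):
    R=cv2.Rodrigues(np.array(c['rvec'],float))[0]; t=np.array(c['tvec'],float).ravel()
    o=-R.T@t; d=R.T@np.array([(u-c['cx'])/c['fx'],(v-c['cy'])/c['fy'],1]); return o+d*(z-o[2])/d[2]
def proj(c,p):
    R=cv2.Rodrigues(np.array(c['rvec'],float))[0]; q=R@np.array(p)+np.array(c['tvec'],float).ravel()
    return c['cx']+c['fx']*q[0]/q[2],c['cy']+c['fy']*q[1]/q[2]
E
python3 - <<'E'
from h import *
a=cap('top','t0');b=cap('scene','s0')
for c in(a,b): print(ray(c,320,200,0),c['fx'])
s=monitor.state();print(s['tool_rot'],s['time'])
E
```

```text
[0.53292256 0.00553263 0.        ] 486.85215568272093
[0.54737515 0.01019515 0.        ] 395.14078791425976
[[ 3.03930128e-01  9.52693881e-01 -9.19560795e-04]
 [ 9.52691923e-01 -3.03931387e-01 -1.95249230e-03]
 [-2.13961085e-03 -2.82636908e-04 -9.99997671e-01]] 0.1
```

View pics/t0.png

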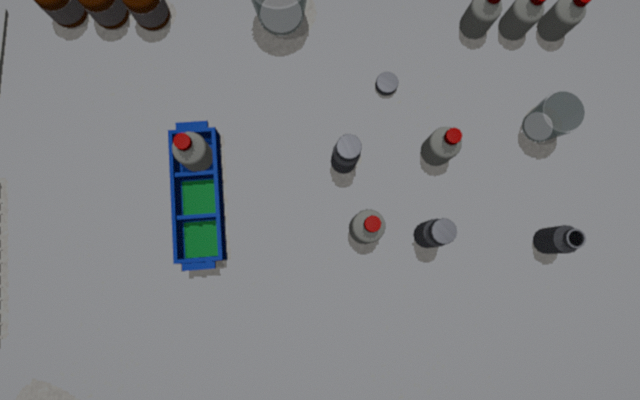

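View pics/s0.png

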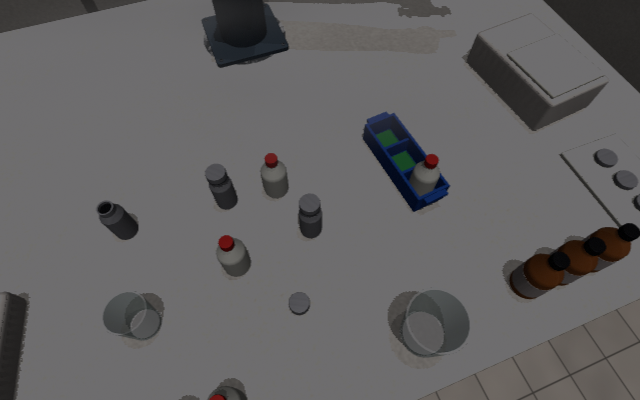

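The top view shows capped steel bottles with caps near (348,146) and (443,231), and the open-mouthed one at (572,238). The green pockets are at (199,197) and (201,240), and the white bottle is in the upper pocket. The scene view agrees, and there's a loose cap on the table at (387,83). I'll enlarge the top view to read it more closely.

Run:
```python
from h import *
i=cv2.imread('pics/t0.png')
def cr(x,y,w,h,k): return cv2.resize(i[y:y+h,x:x+w],None,fx=k,fy=k,interpolation=cv2.INTER_CUBIC)
a=cr(160,115,75,160,3.75); b=cr(325,120,133,80,3.75); d=cr(325,195,133,80,3.75)
o=np.hstack([a,np.vstack([b,d])]); o=cv2.convertScaleAbs(o,alpha=1.6)
print(a.shape,b.shape,o.shape); cv2.imwrite('pics/c0.png',o)
c=ld('t0')
for n,u,v,z in(('A',348,146,.11),('B',443,231,.11),('p1',199,197,.006),('p2',201,240,.006),('open',572,238,.1),('w1',372,224,.1),('w2',453,136,.1)): print(n,ray(c,u,v,z))
```

```text
(600, 281, 3) (300, 499, 3) (600, 780, 3)
A [ 0.59991941 -0.03117464  0.11      ]
B [ 0.47767845 -0.16996174  0.11      ]
p1 [0.53315688 0.20471982 0.006     ]
p2 [0.46278848 0.19811606 0.006     ]
open [ 0.471357   -0.36535339  0.1       ]
w1 [ 0.48670738 -0.06821172  0.1       ]
w2 [ 0.62159185 -0.19035663  0.1       ]
```

View pics/c0.png

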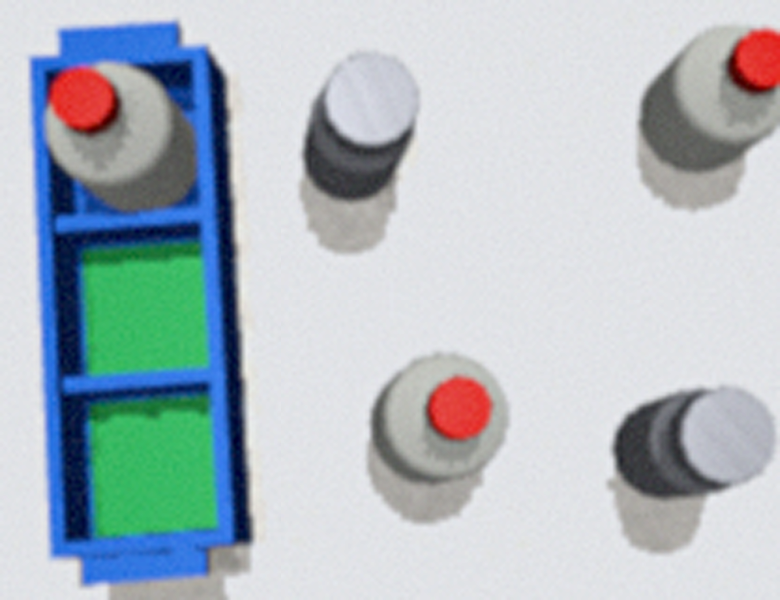

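The crop shows cap A centred at full-frame pixel (349.0,146.1) and cap B at (443.9,230.7). The carrier's rim centre is at (195.3,195.1), with its row ends at crop (120,54) and (143.5,547).

Run:
```python
from h import *
c=ld('t0')
A=ray(c,349,146.1,.11);B=ray(c,443.9,230.7,.11);M=ray(c,195.3,195.1,.05)
e1=ray(c,160+120/3.75,115+54/3.75,.05);e2=ray(c,160+143.5/3.75,115+547/3.75,.05)
d=e2-e1;L=np.linalg.norm(d);d/=L
print(A,B,M,'len',L,'end pocket',M+.068*d,'dir',d,np.degrees(np.arctan2(-d[1],-d[0])))
g=ray(c,160+150/3.75,115+466/3.75,.006);print('green check',g)
s=monitor.state();R=s['tool_rot'];p=s['eef_pos']
q=-d; Rg=np.c_[[ -q[1],q[0],0],[q[0],q[1],0],[0,0,-1]]
print(cv2.Rodrigues(R.T@Rg)[0].ravel())
print('to A', R.T@(np.array([A[0],A[1],.2])-p)*1000, p)
sc=ld('s0');print('A,B in scene',proj(sc,A),proj(sc,B))
```

```text
[ 0.59980541 -0.03264714  0.11      ] [ 0.47813517 -0.17128326  0.11      ] [0.53049675 0.20085847 0.05      ] len 0.20672826855132537 end pocket [0.46280763 0.19436358 0.05      ] dir [-0.99542818 -0.09551301  0.        ] 5.4808471094571125
green check [0.46394923 0.19978346 0.006     ]
[-0.00071148  0.0020532  -0.40447493]
to A [-373.1790963   581.41916359   30.84336903] [0.15933967 0.49964933 0.23020917]
A,B in scene (np.float64(307.81344473888504), np.float64(201.83093849025036)) (np.float64(213.8691062858179), np.float64(171.34408666752176))
```

Emit:
send_rows --deltas '[-187,291,15,0,0,-0.2,-373,581,31,0,0,-0.404,-373,581,31,0,0,-0.404,-373,581,31,0,0,-0.404,-373,581,31,0,0,-0.404,-373,581,31,0,0,-0.404,-373,581,31,0,0,-0.404,-373,581,31,0,0,-0.404]' --hand 0.8 --squeeze 40

```text
time: 1.1
eef_pos: [0.4705, 0.1233, 0.2087]
tool_rot: [[-0.095, 0.995, -0.001], [0.995, 0.095, -0.002], [-0.001, -0.001, -1.0]]
ft_force: [-0.0, 1.3, 0.6]
gripper_width: 0.0681
```

```bash
cat > g.py <<'E'
from h import *
import sys
A=np.array([.5998,-.0326]);B=np.array([.4781,-.1713]);P1=np.array([.5305,.2012]);P2=np.array([.4628,.1945])
def to(x,y,z):
    s=monitor.state();R=s['tool_rot'];p=s['eef_pos']
    a=np.radians(5.5);q=[np.cos(a),np.sin(a)]
    Rg=np.c_[[-q[1],q[0],0],[q[0],q[1],0],[0,0,-1]]
    print('t',s['time'],'p',p.round(4),'w',s['gripper_width'],'move',(R.T@(np.array([x,y,z])-p)*1000).round(1),cv2.Rodrigues(R.T@Rg)[0].ravel().round(4),'F',np.round(s['ft_force'],1))
E
python3 -c "
from g import *
to(*A,.2)"
```

```text
t 1.1 p [0.4705 0.1233 0.2087] w 0.06811573043906999 move [-167.5  114.     8.8] [-0.0014  0.0015 -0.001 ] F [-0.   1.3  0.6]
```

Emit:
send_rows --deltas '[-167,114,9,0,0,0,-167,114,9,0,0,0,-167,114,9,0,0,0,-167,114,9,0,0,0,-167,114,9,0,0,0]'

```text
time: 1.72
eef_pos: [0.5995, -0.0326, 0.1986]
tool_rot: [[-0.093, 0.996, -0.004], [0.996, 0.093, -0.001], [-0.0, -0.004, -1.0]]
ft_force: [-0.3, 1.2, 0.4]
gripper_width: 0.0682
```

```bash
python3 -c "
from g import *
c=cap('wrist','w1');print(proj(c,[*A,.11]))
to(*A,.078)"
```

```text
(np.float64(323.78246736547834), np.float64(203.54579017849449))
t 1.775 p [ 0.5991 -0.0315  0.1993] w 0.0684852285213639 move [ -1.1   1.  121.3] [-0.0032  0.0003 -0.001 ] F [0.5 0.1 0.8]
```

View pics/w1.png

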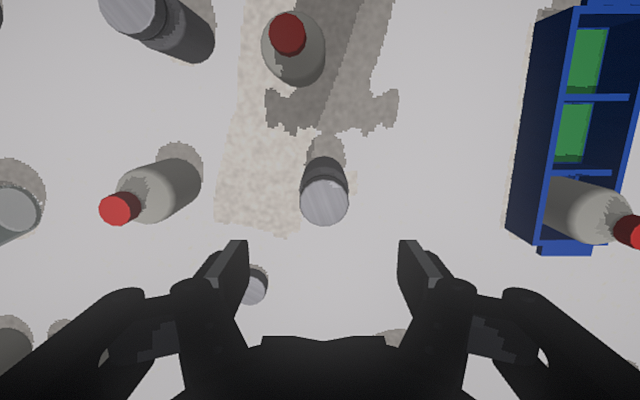

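The wrist view has cap A at (324,201), and my estimate projects to (324,203.5). That is a 2 mm agreement, so I can descend.

Emit:
send_rows --deltas '[-1,0,45,0,0,0,-1,0,90,0,0,0,-1,0,112,0,0,0,-1,0,121,-0.003,0,0,-1,0,121,-0.003,0,0,-1,0,121,-0.003,0,0]'

```text
time: 2.52
eef_pos: [0.5998, -0.0322, 0.0804]
tool_rot: [[-0.096, 0.995, 0.003], [0.995, 0.096, -0.001], [-0.001, 0.003, -1.0]]
ft_force: [0.1, 0.3, 0.4]
gripper_width: 0.0682
```

Emit:
send_rows --deltas '[0,0,0,0,0,0,0,0,0,0,0,0,0,0,0,0,0,0,0,0,0,0,0,0,0,0,0,0,0,0,0,0,0,0,0,0]' --hand 0.3 --squeeze 40

```text
time: 3.28
eef_pos: [0.6011, -0.0323, 0.0822]
tool_rot: [[-0.095, 0.995, 0.006], [0.995, 0.096, -0.001], [-0.002, 0.006, -1.0]]
ft_force: [0.5, 0.6, 5.5]
gripper_width: 0.0369
```

```bash
python3 -c "
from g import *
c=cap('wrist','w2')
to(*A,.2)"
```

```text
t 3.325 p [ 0.6011 -0.0323  0.0822] w 0.03659735834805087 move [  -0.3   -0.6 -117.8] [ 0.0062  0.0015 -0.0004] F [0.7 1.2 6.1]
```

View pics/w2.png

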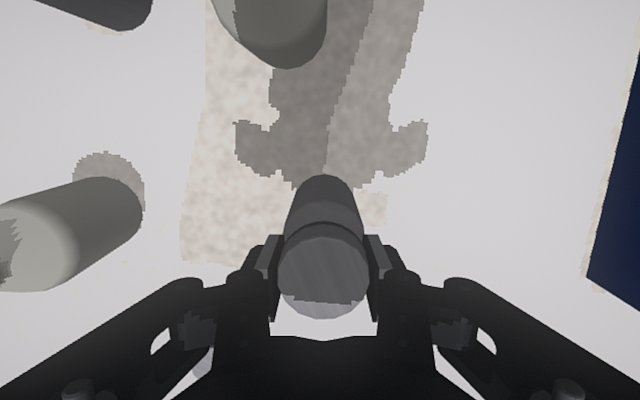

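Cap A, at (323,277), sits between the pads, and the opening is 36.6 mm. I'll firm up the grip and lift.

Emit:
send_rows --deltas '[0,0,0,0,0,0,0,0,0,0,0,0,0,0,-10,0,0,0,0,0,-30,0,0,0,0,0,-60,0,0,0,0,0,-90,0,0,0,0,0,-115,0,0,0,0,0,-118,0,0,0]' --hand 0.2 --squeeze 60

```text
time: 4.32
eef_pos: [0.6014, -0.0325, 0.2024]
tool_rot: [[-0.095, 0.995, 0.01], [0.995, 0.095, -0.002], [-0.003, 0.01, -1.0]]
ft_force: [-0.1, 0.5, -1.2]
gripper_width: 0.0362
```

```bash
python3 -c "
from g import *
c=cap('wrist','w3');a=cap('scene','s3')
import cv2
i=c['img'][:,:,::-1];j=a['img'][100:300,200:520,::-1]
cv2.imwrite('pics/m3.png',np.vstack([i[150:400],cv2.resize(j,(640,400))[:350]]) )
to(*P2,.2);to(*P1,.2)"
```

```text
t 4.425 p [ 0.6003 -0.0323  0.1998] w 0.036378692724242524 move [ 238.9 -115.2   -1.2] [ 0.0058  0.0015 -0.0004] F [ 1.2 -0.2 -0.9]
t 4.425 p [ 0.6003 -0.0323  0.1998] w 0.036378692724242524 move [239.1 -47.2  -0.8] [ 0.0058  0.0015 -0.0004] F [ 1.2 -0.2 -0.9]
```

View pics/m3.png

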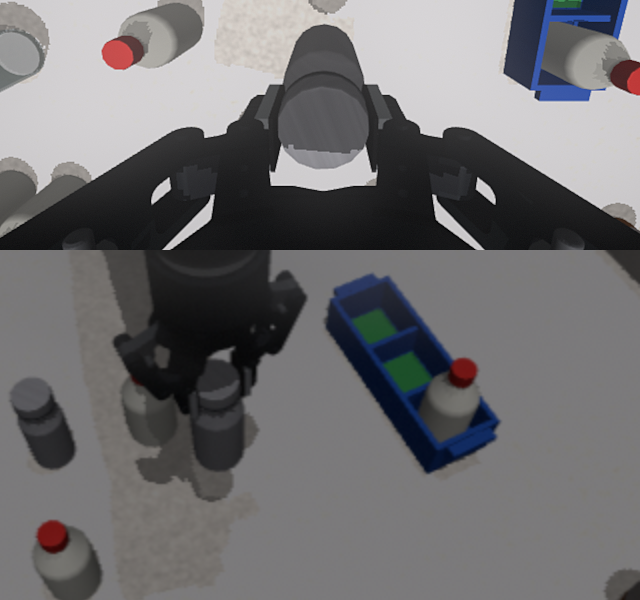

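Bottle A is lifted and hangs upright, with the scene view showing it clear of its neighbours. I'll take it over the end pocket.

Emit:
send_rows --deltas '[20,-10,-8,0,0,0,60,-29,-8,0,0,0,105,-51,-8,0,0,0,150,-72,-8,0,0,0,190,-92,-8,0,0,0,220,-106,-8,0,0,0,236,-114,-8,0,0,0,239,-115,-8,0,0,0]'

```text
time: 5.42
eef_pos: [0.4619, 0.1953, 0.2063]
tool_rot: [[-0.097, 0.995, 0.005], [0.995, 0.097, -0.002], [-0.002, 0.005, -1.0]]
ft_force: [0.2, -0.7, -1.4]
gripper_width: 0.0362
```

```bash
python3 -c "
from g import *
c=ld('w2');q=ray(c,323,277,.11);print('cap at grip',q,'tcp .6011 -.0323')
c=cap('wrist','w4');t=cap('top','t4')
cv2.imwrite('pics/m4.png',np.hstack([c['img'][:,200:640,::-1],cv2.resize(t['img'][110:276,150:300,::-1],None,fx=2.4,fy=2.4)[:400]])[:, :800])
print([proj(c,[*P,.05]) for P in (P1,P2)])
to(*P2,.087)"
```

```text
cap at grip [ 0.59814269 -0.03311346  0.11      ] tcp .6011 -.0323Traceback (most recent call last):
  File "<string>", line 5, in <module>
    cv2.imwrite('pics/m4.png',np.hstack([c['img'][:,200:640,::-1],cv2.resize(t['img'][110:276,150:300,::-1],None,fx=2.4,fy=2.4)[:400]])[:, :800])
                              ~~~~~~~~~^^^^^^^^^^^^^^^^^^^^^^^^^^^^^^^^^^^^^^^^^^^^^^^^^^^^^^^^^^^^^^^^^^^^^^^^^^^^^^^^^^^^^^^^^^^^^^^^
    return _nx.concatenate(arrs, 1, dtype=dtype, casting=casting)
           ~~~~~~~~~~~~~~~^^^^^^^^^^^^^^^^^^^^^^^^^^^^^^^^^^^^^^^
ValueError: all the input array dimensions except for the concatenation axis must match exactly, but along dimension 0, the array at index 0 has size 400 and the array at index 1 has size 398
```

```bash
python3 -c "
from g import *
c=ld('w4');t=ld('t4')
cv2.imwrite('pics/m4.png',np.hstack([c['img'][:,200:640,::-1],cv2.resize(t['img'][110:276,150:300,::-1],(360,400))]))
print([proj(c,[*P,.05]) for P in (P1,P2)])
to(P2[0]+.002,P2[1]+.001,.088)"
```

```text
[(np.float64(323.0921896642612), np.float64(249.1428544671181)), (np.float64(322.99138887073275), np.float64(183.16109069717024))]
t 5.525 p [0.463  0.1944 0.2064] w 0.036438436506552756 move [  1.2   1.2 118.5] [ 0.0056  0.0021 -0.0004] F [ 0.2  0.  -1.3]
```

View pics/m4.png

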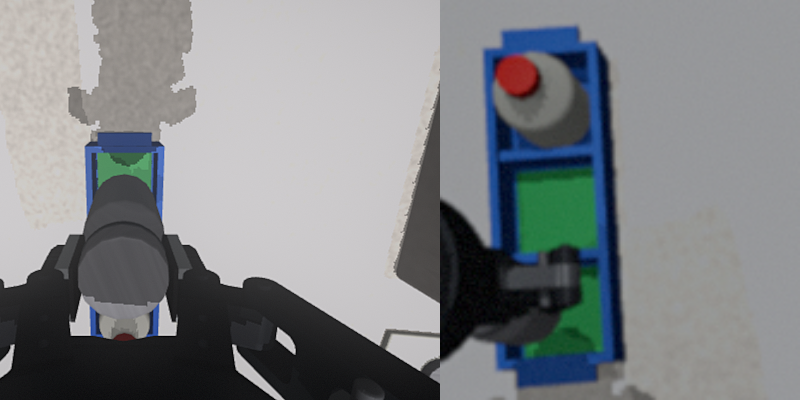

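The carrier's walls are at columns 285 and 363 (centre 324, predicted 323). Its end rim is near row 146, predicted 147. Lowering now.

Emit:
send_rows --deltas '[1,1,20,0,0,0,1,1,50,0,0,0,1,1,80,0,0,0,1,1,100,0,0,0,1,1,110,0,0,0,1,1,115,0,0,0,1,1,118,0,0,0,1,1,118,0,0,0]'

```text
time: 6.52
eef_pos: [0.4651, 0.1953, 0.0891]
tool_rot: [[-0.095, 0.995, 0.007], [0.995, 0.095, -0.001], [-0.002, 0.007, -1.0]]
ft_force: [-0.6, -0.4, -2.0]
gripper_width: 0.0365
```

```bash
python3 -c "
from g import *
to(P2[0]+.002,P2[1]+.001,.088)"
```

```text
t 6.525 p [0.4651 0.1953 0.0891] w 0.03652631834379249 move [ 0.2 -0.3  1.1] [ 0.0067  0.002  -0.0005] F [-0.6 -0.4 -2. ]
```

Emit:
send_rows --deltas '[0,0,1,0,0,0,0,0,2,0,0,0,0,0,2,0,0,0]'

```text
time: 6.9
eef_pos: [0.4659, 0.1956, 0.0883]
tool_rot: [[-0.095, 0.995, 0.009], [0.995, 0.095, -0.001], [-0.002, 0.009, -1.0]]
ft_force: [0.5, -0.2, 3.3]
gripper_width: 0.0369
```

There's light contact with the floor (+3.3 N). Releasing, then rising.

Emit:
send_rows --deltas '[0,0,0,0,0,0,0,0,0,0,0,0,0,0,0,0,0,0,0,0,0,0,0,0,0,0,-10,0,0,0,0,0,-40,0,0,0,0,0,-90,0,0,0,0,0,-130,0,0,0]' --hand 0.75

```text
time: 7.9
eef_pos: [0.465, 0.1958, 0.221]
tool_rot: [[-0.096, 0.995, 0.011], [0.995, 0.096, -0.0], [-0.001, 0.011, -1.0]]
ft_force: [-0.7, 0.4, -0.0]
gripper_width: 0.0641
```

```bash
python3 -c "
from g import *
cap('wrist','w5')
to(*B,.2)"
```

```text
t 7.95 p [0.4675 0.1965 0.2273] w 0.06366337604449827 move [-367.1  -25.1   26.6] [ 0.0208 -0.0003 -0.0004] F [1.4 0.9 4.4]
```

View pics/w5.png

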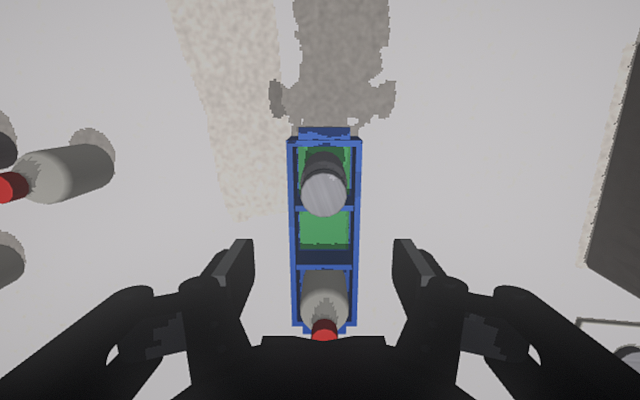

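Bottle A stands in the end pocket, with its cap at (324,190) and nothing near it touched. On to B, correcting the small tool tilt on the way.

Emit:
send_rows --deltas '[-60,-4,10,0.01,0,0,-122,-8,20,0.01,0,0,-184,-12,20,0.01,0,0,-246,-17,20,0.01,0,0,-308,-21,26,0.01,0,0,-355,-25,26,0.01,0,0,-367,-25,26,0.01,0,0,-367,-25,26,0.01,0,0]'

```text
time: 8.95
eef_pos: [0.4782, -0.1714, 0.2009]
tool_rot: [[-0.094, 0.995, 0.011], [0.996, 0.094, 0.002], [0.001, 0.011, -1.0]]
ft_force: [-0.6, 0.1, -1.5]
gripper_width: 0.0636
```

```bash
python3 -c "
from g import *
c=cap('wrist','w6');print(proj(c,[*B,.11]))
to(*B,.08)"
```

```text
(np.float64(323.8382183254741), np.float64(200.41742725931346))
t 9.0 p [ 0.4783 -0.1705  0.201 ] w 0.0642782358816087 move [ -0.9  -1.6 120.9] [ 0.0111 -0.001  -0.0002] F [ 0.2  0.1 -0. ]
```

View pics/w6.png

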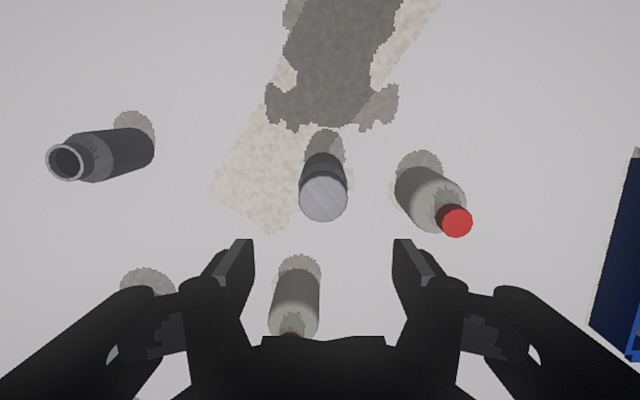

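Cap B is at (323,199), predicted (324,200). The right-hand white bottle is clear of the finger. Descending and gripping.

Emit:
send_rows --deltas '[-1,-1,45,0.01,0,0,-1,-1,90,0.01,0,0,-1,-1,112,0.01,0,0,-1,-2,121,0.01,0,0,-1,-2,121,0.01,0,0,-1,-2,121,0.01,0,0]'

```text
time: 9.75
eef_pos: [0.4789, -0.1716, 0.0817]
tool_rot: [[-0.096, 0.995, 0.004], [0.995, 0.096, -0.0], [-0.001, 0.004, -1.0]]
ft_force: [-1.0, -0.3, 1.5]
gripper_width: 0.0639
```

Emit:
send_rows --deltas '[0,0,0,0,0,0,0,0,0,0,0,0,0,0,0,0,0,0,0,0,0,0,0,0,0,0,0,0,0,0,0,0,0,0,0,0]' --hand 0.25 --squeeze 50

```text
time: 10.5
eef_pos: [0.4802, -0.172, 0.0835]
tool_rot: [[-0.096, 0.995, 0.007], [0.995, 0.096, -0.001], [-0.002, 0.007, -1.0]]
ft_force: [-0.1, 0.6, 6.3]
gripper_width: 0.0367
```

Emit:
send_rows --deltas '[0,0,0,0,0,0,0,0,-10,0,0,0,0,0,-30,0,0,0,0,0,-65,0,0,0,0,0,-105,0,0,0,0,0,-135,0,0,0,0,0,-145,0,0,0,0,0,-145,0,0,0]' --squeeze 60

```text
time: 11.5
eef_pos: [0.4793, -0.172, 0.2285]
tool_rot: [[-0.096, 0.995, 0.007], [0.995, 0.096, -0.001], [-0.002, 0.007, -1.0]]
ft_force: [-0.4, 0.1, -2.1]
gripper_width: 0.0365
```

```bash
python3 -c "
from g import *
to(P1[0]+.002,P1[1]+.001,.228)"
```

```text
t 11.5 p [ 0.4793 -0.172   0.2285] w 0.036480194650503596 move [367.3  89.    0.4] [0.0071 0.0022 0.0004] F [-0.4  0.1 -2.1]
```

Emit:
send_rows --deltas '[20,5,0,0,0,0,65,16,0,0,0,0,120,29,0,0,0,0,175,42,0,0,0,0,230,56,0,0,0,0,285,69,0,0,0,0,330,80,0,0,0,0,355,86,0,0,0,0]'

```text
time: 12.5
eef_pos: [0.5294, 0.1918, 0.2254]
tool_rot: [[-0.099, 0.995, 0.003], [0.995, 0.099, -0.002], [-0.002, 0.002, -1.0]]
ft_force: [-0.9, -0.1, -1.9]
gripper_width: 0.0361
```

Emit:
send_rows --deltas '[10,3,0,0,0,0,12,3,0,0,0,0,12,3,0,0,0,0]'

```text
time: 12.88
eef_pos: [0.531, 0.2031, 0.2247]
tool_rot: [[-0.098, 0.995, 0.001], [0.995, 0.098, -0.003], [-0.003, 0.001, -1.0]]
ft_force: [-0.7, -0.2, -0.7]
gripper_width: 0.0363
```

```bash
python3 -c "
from g import *
c=cap('wrist','w7');s=cap('scene','s7')
cv2.imwrite('pics/m7.png',np.hstack([c['img'][:,200:500,::-1],cv2.resize(s['img'][60:220,320:500,::-1],(450,400))]))
print([proj(c,[*P,.05]) for P in (P1,P2)])
to(P1[0]+.002,P1[1]+.001,.0895)"
```

```text
[(np.float64(322.3243854299867), np.float64(178.37273132746867)), (np.float64(322.2170083782371), np.float64(108.19327959070651))]
t 12.975 p [0.5313 0.2029 0.2254] w 0.0363638157645939 move [ -0.5   0.8 135.9] [0.0024 0.0029 0.0014] F [-0.5 -1.1 -1.5]
```

View pics/m7.png

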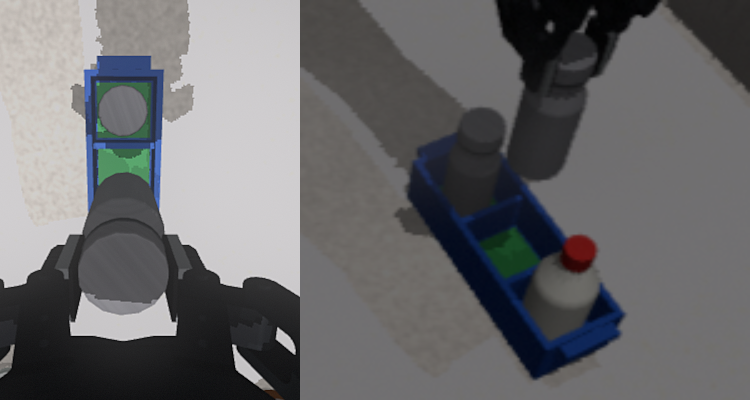

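The divider is at row 143, as predicted, and the walls centre on column 325, so I'll shift about 1 mm right. A is upright in the end pocket, and B hangs upright. Lowering.

Emit:
send_rows --deltas '[1,1,20,0,0,0,1,1,55,0,0,0,1,1,90,0,0,0,1,1,115,0,0,0,1,1,128,0,0,0,1,1,134,0,0,0,1,1,136,0,0,0,1,1,137,0,0,0]'

```text
time: 13.98
eef_pos: [0.5334, 0.2038, 0.0896]
tool_rot: [[-0.097, 0.995, 0.005], [0.995, 0.097, -0.002], [-0.003, 0.005, -1.0]]
ft_force: [-0.3, -0.6, 0.3]
gripper_width: 0.0362
```

Emit:
send_rows --deltas '[0,0,1,0,0,0,0,0,1,0,0,0]'

```text
time: 14.22
eef_pos: [0.5341, 0.2041, 0.0896]
tool_rot: [[-0.097, 0.995, 0.007], [0.995, 0.097, -0.002], [-0.002, 0.006, -1.0]]
ft_force: [-0.5, -0.2, 1.2]
gripper_width: 0.0359
```

Emit:
send_rows --deltas '[0,0,1,0,0,0,0,0,2,0,0,0,0,0,2,0,0,0]'

```text
time: 14.6
eef_pos: [0.5348, 0.2042, 0.0896]
tool_rot: [[-0.097, 0.995, 0.009], [0.995, 0.097, -0.001], [-0.002, 0.009, -1.0]]
ft_force: [-1.9, -0.2, 6.8]
gripper_width: 0.036
```

Emit:
send_rows --deltas '[0,0,0,0,0,0,0,0,0,0,0,0,0,0,0,0,0,0,0,0,0,0,0,0,0,0,-10,0,0,0,0,0,-40,0,0,0,0,0,-90,0,0,0,0,0,-130,0,0,0]' --hand 0.75

```text
time: 15.6
eef_pos: [0.5339, 0.2045, 0.2224]
tool_rot: [[-0.097, 0.995, 0.011], [0.995, 0.097, -0.001], [-0.002, 0.011, -1.0]]
ft_force: [0.4, 0.5, 0.5]
gripper_width: 0.0645
```

Emit:
send_rows --deltas '[-60,0,-20,0,0,0,-120,0,-20,0,0,0,-180,0,-20,0,0,0,-200,0,-20,0,0,0,-200,0,-20,0,0,0]'

```text
time: 16.23
eef_pos: [0.5533, 0.0044, 0.2432]
tool_rot: [[-0.095, 0.995, 0.011], [0.996, 0.095, -0.0], [-0.001, 0.011, -1.0]]
ft_force: [-0.2, 0.9, -0.9]
gripper_width: 0.0639
```

```bash
python3 -c "
from g import *
t=cap('top','t8');s=cap('scene','s8')
cv2.imwrite('pics/m8.png',np.hstack([cv2.resize(t['img'][115:275,160:235,::-1],(281,600)),cv2.resize(s['img'][90:230,340:460,::-1],(514,600))]))
for P in (P1,P2): u,v=proj(t,[*P,.116]);print((u-160)*3.75,(v-115)*3.75)
to(0,0,0)"
```

```text
92.44702477237489 277.2149225185197
101.07940221524956 456.73731667614356
t 16.325 p [0.5531 0.0064 0.2431] w 0.06399986018111853 move [  48.  -553.8  236.9] [0.0111 0.001  0.0022] F [-0.1  0.7 -0.6]
```

View pics/m8.png

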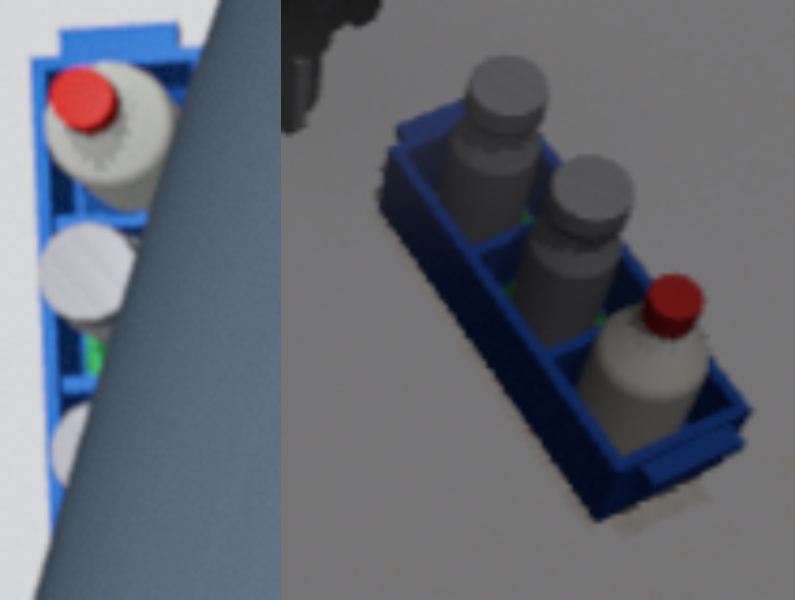

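In the top crop, cap B is at (89,272), predicted (92,277). Cap A's left edge is near column 53, predicted 55. The arm hides the rest of A in that view, but the scene view shows both bottles upright and seated, with the gripper clear.

```bash
python3 -c "
from h import *
print(ctrl.sign_off())"
```

```text
the job is handed in; nothing more can be done
None
```

Both capped steel bottles are in the green-floored pockets, one in the end pocket and one in the middle. The job was handed in at about 16.3 s of the 54 s allowed; the hand-in reports no verdict.

- **Handling:** I gripped each bottle by its cap from above. Each was lowered until it touched the pocket floor lightly (about 3 N and 7 N), released, and the arm moved clear.
- **Last checks:** The scene view shows both bottles upright and seated, with the gripper away from everything. In the top view, the middle bottle's cap was about 2 mm from where it should be. The arm hid most of the end bottle's cap there; its visible left edge was within about 1 mm.
- **Not checked:** I did not measure the floor height of either bottle directly. It rests on the contact forces and the tool height at release. No check failed or disagreed.

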